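# Back out the captive screw and open the battery hatch

### The arm

A 6-joint arm with a two-finger parallel gripper is mounted at the origin on the work surface. World frame = base frame: x ahead of the robot, y to its left, z up, the work surface at z = 0. Lengths are in m, angles in rad, forces in N, time in s.
With the tool pointing down it reaches from about 0.275 to 0.75 m from the base axis. Payload 10.2 kg.
Tool frame: the origin (TCP) lies midway between the tips of the shut fingers; the grasp point (between the pads) lies 19 mm behind it; z points along the fingers, y is the line along which they close (so a half turn about z gives the same grasp; the last joint's range is limited). The gripper opens to 88 mm and grips with 3 to 60 N. Pads are 18 mm wide; open, the fingers measure 123 mm over their backs; the gripper's body (75 mm by 187 mm) begins 45 mm behind the grasp point.
Start: joints at [0.896, 0.313, 1.498, -0, 1.331, -0.223], TCP at [0.229, 0.472, 0.239] pointing down, gripper open.
Joint ranges: [-2.94, 2.94], [-0.97, 2.17], [0.19, 2.56], [-1.23, 4.37], [0.02, 3.11], [-2.88, 2.88]. Speed limits (rad/s): [2.39, 2.39, 3.01, 3.14, 3.14, 3.14].

### API

Orientations are given as a unit quaternion [x, y, z, w].
In Python, from station import manip gives the robot as it stands.
- The arm moves only by the tool servo_tool, never from a script. Its argument "moves" is a list that holds one entry, the list of rows, each a list of 7 numbers: the turn, a rotation vector about the world's x, y, z in degrees, then the shift along the world's x, y, z in mm, then the closure, from -1 (fully open) to 1 (shut). In form: [[[wx, wy, wz, x, y, z, hand], ...]]. A call has 1 to 10 rows; each row is the pose to reach, as a shift and turn from the pose commanded when the call began; what a row does not reach only later rows make up. A row lasts 1/8 s, in which the tool goes at most 62.5 mm and 10.7 degrees, less where a joint would pass 70% of its speed; a pose out of reach is approached as far as the arm can. A call with a gripper value outside its range is refused whole. The fingers move at their own pace and stop on an object; "newtons" is the grip in N (left out, the last holds). Time passes only in rows, so rows that repeat a pose let the fingers close. It gives the time, the measured TCP pose, the force, the opening and the grip force at its end, in the units of the state.
- manip.observe(): the state, without advancing time (a new reading comes with each control period).
- manip.snapshot(name): name is "scene" or "side" or "wrist"; returns a dict with "color" (384x512x3 uint8, blue, green, red), "range_z" (384x512 float32, m along the optical axis (not along the pixel's ray), 0 where there is no reading), "mtx" (3x3 intrinsics, pixels), "xyz" and "orientation" of the camera in the world; the wrist camera has in their place "hand_eye" (4x4, takes a point from camera to tool coordinates, whose origin is the TCP and whose axes are the flange's). Camera axes: x right, y up, looking along -z (the intrinsics and any distortion apply to the point x, -y, -z); pixel columns grow to the right and rows downward; lengths in m; the calibration is good to about 2 mm. A picture is of the moment at which its call begins: read the wrist's pose just before it.
- manip.hand_in(): hands the job in; it is judged then, once.
The state is a dict: "t": time; "joint_pos": joint angles; "joint_velocities": joint speeds; "joint_efforts": joint torques, N m; "tcp_pos": TCP position; "tcp_rot": TCP orientation; "force": force on the tool from outside, world axes, zero at the start; "torque": the same for the moment, N m; "grip_width": opening from 0.0 (shut) to 1.0 (fully open); "gripper_force": force on a finger pad.
Only numpy, scipy, OpenCV 4.12 (cv2) and the standard library are available. Lean on these libraries where they do the work, as an engineer would, in place of code of your own. Each camera call takes 0.05 s, during which the arm holds its last target. There are 200 camera calls.

### The job

Open the battery hatch of the backup power unit: pull its spring-loaded knurled captive screw straight up until its thread catches in the collar, then unscrew it anticlockwise (seen from above) until it is fully backed out and stays up by itself, and only then slide the hatch open as far as it goes. Feel your way gently so that the thread is never strained, leave the screw parked up, and do not disturb the other things.

Things in the scene. Friction and masses are not known exactly. Their poses are not given: they have to be found in the camera images.
- ups: grey backup power unit, a fixed box 170 (x) x 340 (y) x 85 mm high standing on the table; origin under its centre. The hatch lies on its top between two aluminium rails (7 mm high, 129 mm apart) and slides along the unit's +y; three black sockets on its -x face are at the +y half, vents at the -y half
- hatch: steel sliding hatch plate on the unit's top, 118 x 165 x 3 mm; origin at the height of the unit's top (85 mm above its origin), over the unit's centre line; shut, it lies at unit y = 0; it slides along the unit's +y to y = 65 mm against about 3 N of friction and stays where left. Until the screw has been backed out its tip sits 8 mm deep in the unit and locks the hatch (1.5 mm of play)
- screw: the captive screw on the hatch, axis upright; origin on its axis, at the unit's top while the screw is home, 35 mm toward +y from the hatch's origin. It carries a knurled steel knob, 26 mm across, 24 mm high, whose underside then is 1.5 mm above the collar. This frame rises with the screw but does not turn. A spring pulls it down, 4 N at home plus 120 N per metre of rise; sliding friction 1 N
- screw_head (a point): centre of the knob's top face, on the screw's axis, 59.5 mm above the screw's origin. At first the screw can only be pulled straight up, to a hard stop: there it is at the height where its thread catches when turned. That height differs each time, 4 to 15 mm up, and is not known beforehand; held over 1.6 mm below the stop, turning is blocked. The thread takes no more than 20 N up, down or sideways
- collar (a point): centre of the top of the fixed round aluminium collar on the hatch around the screw, 34 mm across, 34 mm above the unit's top. Once caught in it (from knob angle 0.8 to 1.0 on) the screw climbs 4.5 mm per radian with 1.6 mm of vertical play and stays by friction if let go; from knob angle 2.5 to the turning stop at 2.95 it runs level and is parked, about 6.5 mm above the height where it caught
- knob (a joint): turning angle of the knob on the screw, rad, growing anticlockwise seen from above; starts between 0 and 0.6, turning stop at 2.95; turning friction 0.05 Nm
- hatch_pull (a point): middle of the top face of the hatch's black pull rib, 50 (along x) x 12 (along y) x 19 mm high, 70 mm toward -y from the hatch's origin, 22 mm above the unit's top
- tape: roll of clear tape, ring 40 mm across, 18 mm high, lying on the unit's top at its -y end; origin under its centre
- battery: spare black battery block 45 x 70 x 66 mm beside the unit's +x side; origin under its centre
- driver: screwdriver lying on the table; origin under its middle
- stapler: desk stapler 140 x 34 x 42 mm; origin under its middle
- mug: white mug 80 mm across, 95 mm high; origin under its centre
- carton: small cardboard carton 110 x 80 x 60 mm; origin under its centre

How it is judged:
By the outcome, as a careful person would: the job done as asked, in the order asked, and still so for the second after the job is handed in, with the robot touching nothing.
It also fails if it takes over 67 s, if anything falls off the work surface, if the arm or the gripper's body presses on something with over 40 N, if the wrist force passes 120 N, or if a joint passes its speed limit or range.

## Working session

There is one attempt and no reset: what is moved stays moved. The work goes in short steps, Python scripts to look and compute and a tool call to move; the robot and the scene stay as the last step left them, time stands still between calls to the robot, and variables do not carry over. Pictures are saved under pics/ and viewed, at most 10 in all, crops included, and the job is handed in when it is done.

Besides the shell and the picture viewer there is one more tool, called after ">>>" by a JSON object that holds its "name" and its "arguments". servo_tool: Moves the arm, as the interface text tells. Its arguments: {"type":"object","properties":{"moves":{"type":"array","items":{"type":"array","items":{"type":"array","items":{"type":"number"}}}},"newtons":{"type":"number"}},"required":["moves"]}

```bash
mkdir -p pics; cat > h.py <<'E'
import numpy as np, cv2
from scipy.spatial.transform import Rotation as R
from station import manip
def snap(n):
    s=manip.observe(); d=manip.snapshot(n)
    if 'hand_eye' in d:
        T=np.eye(4);T[:3,:3]=R.from_quat(s['tcp_rot']).as_matrix();T[:3,3]=s['tcp_pos'];T=T@np.array(d['hand_eye'])
    else:
        T=np.eye(4);T[:3,:3]=R.from_quat(d['orientation']).as_matrix();T[:3,3]=d['xyz']
    d['T']=T; return d
def ray(d,u,v,z):
    K=np.array(d['mtx']);r=np.array([(u-K[0,2])/K[0,0],-(v-K[1,2])/K[1,1],-1]);r=d['T'][:3,:3]@r;o=d['T'][:3,3]
    return o+r*(z-o[2])/r[2]
def cloud(d):
    K=np.array(d['mtx']);Z=d['range_z'];v,u=np.indices(Z.shape)
    p=np.stack([(u-K[0,2])/K[0,0]*Z,-(v-K[1,2])/K[1,1]*Z,-Z],-1)
    P=p@d['T'][:3,:3].T+d['T'][:3,3]; P[Z==0]=np.nan; return P
E
python3 - <<'E'
from h import *
s=manip.observe();print({k:np.round(v,3) for k,v in s.items()})
for n in("scene","side","wrist"):
    d=snap(n);np.savez(f'{n}.npz',**{k:np.array(v) for k,v in d.items()});cv2.imwrite(f'pics/{n}0.png',d['color']);print(n,d['T'].round(3).tolist(),d['mtx'],{k:v for k,v in d.items() if k not in('color','range_z','T','mtx')})
E
```

```text
{'t': np.float64(0.0), 'joint_pos': array([ 0.896,  0.313,  1.498, -0.   ,  1.331, -0.223]), 'joint_velocities': array([-0.   ,  0.   , -0.001, -0.002, -0.   , -0.   ]), 'joint_efforts': array([ 0.0000e+00, -4.0221e+01, -2.5227e+01,  6.9000e-02,  3.5000e-02,
       -0.0000e+00]), 'tcp_pos': array([0.229, 0.472, 0.238]), 'tcp_rot': array([ 0.224,  0.975, -0.001, -0.   ]), 'force': array([-0.118,  0.145, -0.258]), 'torque': array([-0.028, -0.055, -0.006]), 'gripper_force': np.float64(0.0), 'grip_width': np.float64(0.997)}
scene [[0.809, -0.36, 0.465, 1.05], [0.588, 0.49, -0.644, -0.739], [0.004, 0.794, 0.608, 0.788], [0.0, 0.0, 0.0, 1.0]] [[411.60576937   0.         251.689158  ]
 [  0.         411.60576937 190.62214988]
 [  0.           0.           1.        ]] {'xyz': array([ 1.049657  , -0.73941194,  0.78776039]), 'orientation': array([0.42184853, 0.13502489, 0.27798581, 0.8523708 ])}
side [[0.833, 0.364, -0.417, -0.115], [-0.554, 0.523, -0.648, -1.044], [-0.017, 0.77, 0.637, 1.139], [0.0, 0.0, 0.0, 1.0]] [[457.83233236   0.         253.24500169]
 [  0.         457.83233236 196.96233088]
 [  0.           0.           1.        ]] {'xyz': array([-0.11530814, -1.04399366,  1.13903484]), 'orientation': array([ 0.40979571, -0.11559111, -0.26519317,  0.86508887])}
wrist [[0.436, -0.855, -0.281, 0.156], [0.9, 0.414, 0.136, 0.508], [-0.0, -0.312, 0.95, 0.384], [0.0, 0.0, 0.0, 1.0]] [[338.90452368   0.         254.98056003]
 [  0.         338.90452368 189.86452506]
 [  0.           0.           1.        ]] {'hand_eye': array([[ 5.62378604e-04,  9.49965470e-01,  3.12354428e-01,
         8.17967892e-02],
       [ 9.99999625e-01, -3.28349188e-04, -8.01839129e-04,
        -2.96645782e-05],
       [-6.59158163e-04,  3.12354762e-01, -9.49965298e-01,
        -1.45720945e-01],
       [ 0.00000000e+00,  0.00000000e+00,  0.00000000e+00,
         1.00000000e+00]])}
```

View pics/scene0.png

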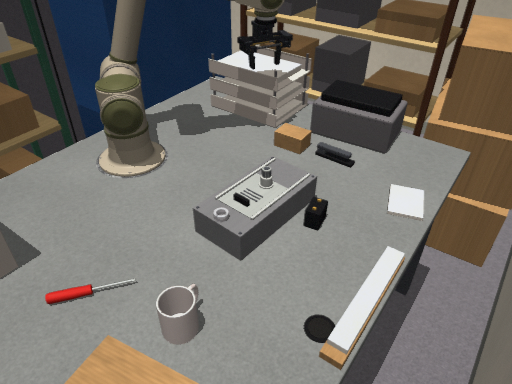

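View pics/side0.png

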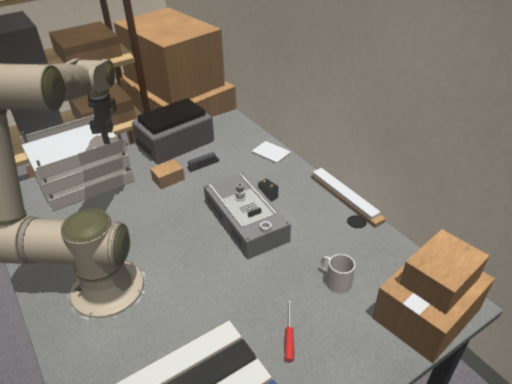

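The scene view shows the unit at about (257,205), with the knob at (266,172), the pull rib at (241,200) and the tape at (221,214). In the side view the knob is at (240,188). I'll measure these from the depth next.

```bash
python3 - <<'E'
from h import *
for n,roi in(("scene",(195,150,325,250)),("side",(200,170,295,255))):
    d=dict(np.load(f'{n}.npz'));P=cloud(d);x0,y0,x1,y1=roi
    Q=P[y0:y1,x0:x1].reshape(-1,3)
    t=Q[(Q[:,2]>.078)&(Q[:,2]<.096)]
    r=cv2.minAreaRect((t[:,:2]*1000).astype(np.float32));print(n,'top',len(t),np.median(t[:,2]).round(4),r)
    k=Q[(Q[:,2]>.1)&(Q[:,2]<.16)]
    for lo,hi in((.1,.116),(.116,.122),(.122,.139),(.139,.15)):
        m=k[(k[:,2]>lo)&(k[:,2]<hi)]
        if len(m):print(lo,len(m),np.median(m,0).round(4),m.min(0).round(4),m.max(0).round(4))
    crop=cv2.resize(d['color'][y0:y1,x0:x1],None,fx=4,fy=4,interpolation=cv2.INTER_CUBIC);cv2.imwrite(f'pics/{n}c.png',crop)
E
python3 - <<'E'
import cv2,numpy as np
a=cv2.imread('pics/scenec.png');b=cv2.imread('pics/sidec.png');b=cv2.copyMakeBorder(b,0,max(0,a.shape[0]-b.shape[0]),0,0,0);a=a[:b.shape[0]]
print(a.shape,b.shape);c=np.hstack([a,b]);cv2.imwrite('pics/cc.png',cv2.resize(c,None,fx=.85,fy=.85))
E
```

```text
scene top 4370 0.0877 ((527.5079345703125, 12.917343139648438), (344.4601745605469, 174.20236206054688), 85.47515106201172)
0.1 241 [ 0.5243 -0.0624  0.1051] [ 0.4946 -0.1527  0.1   ] [0.5477 0.052  0.1156]
0.116 34 [0.5388 0.0373 0.12  ] [0.5153 0.0305 0.1161] [0.5473 0.0587 0.1219]
0.122 49 [0.536  0.0388 0.1297] [0.5167 0.0322 0.1221] [0.5456 0.0525 0.1389]
0.139 57 [0.5325 0.0431 0.1458] [0.5168 0.032  0.1398] [0.5433 0.059  0.1494]
side top 2800 0.089 ((530.3561401367188, 12.87310791015625), (348.67388916015625, 175.67140197753906), 85.7528076171875)
0.1 167 [ 0.5212 -0.0639  0.1059] [ 0.4956 -0.1554  0.1   ] [0.5845 0.0517 0.1156]
0.116 20 [0.5247 0.0396 0.12  ] [0.5153 0.0294 0.1163] [0.5502 0.0529 0.122 ]
0.122 32 [0.5269 0.0384 0.13  ] [0.5144 0.0299 0.1221] [0.5426 0.0548 0.1385]
0.139 38 [0.5303 0.0455 0.1465] [0.5175 0.0337 0.1395] [0.5447 0.0598 0.1497]
(400, 520, 3) (400, 380, 3)
```

View pics/cc.png

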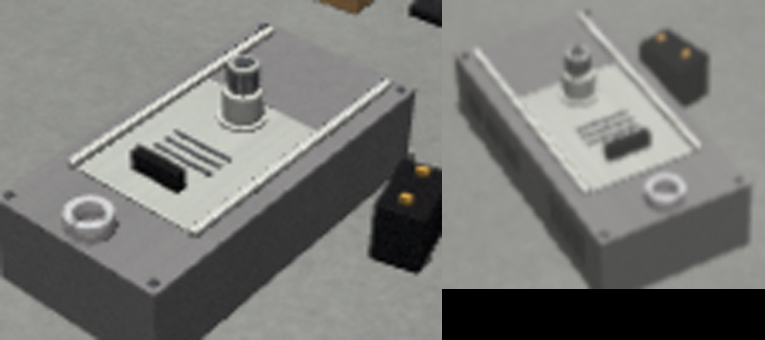

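The crop shows the knob and collar at (242,75), the rib at (158,168) and the tape at (88,215). The unit's yaw is about -4.5°, the knob is at about (0.532, 0.047), and its top is at 0.145 m as expected. I'm going above it to check from near.

>>> {"name": "servo_tool", "arguments": {"moves": [[[0,0,0,20,-30,40,-1],[0,0,-10,60,-80,40,-1],[0,0,-20,94,-133,40,-1],[0,0,-30,130,-180,40,-1],[0,0,-40,165,-230,35,-1],[0,0,-50,200,-280,30,-1],[0,0,-60,235,-330,25,-1],[0,0,-70,270,-380,20,-1],[0,0,-80,303,-425,12,-1],[0,0,-90,303,-425,12,-1]]], "newtons": 5}}

```text
t: 1.4
tcp_pos: [0.5333, 0.0444, 0.2492]
tcp_rot: [0.85, 0.527, -0.001, -0.001]
force: [0.1, 0.9, 0.4]
grip_width: 1.0
gripper_force: 0.0
```

>>> {"name": "servo_tool", "arguments": {"moves": [[[0,0,-10,0,0,0,-1],[0,0,-20,0,0,0,-1],[0,0,-29,0,0,0,-1],[0,0,-29,0,0,0,-1]]]}}

```text
t: 1.9
tcp_pos: [0.5321, 0.0474, 0.2505]
tcp_rot: [0.953, 0.302, -0.0, -0.0]
force: [-0.7, -0.2, 0.5]
grip_width: 1.001
gripper_force: 0.0
```

```bash
python3 - <<'E'
from h import *
s=manip.observe();print({k:np.round(v,3) for k,v in s.items()})
d=snap('wrist');cv2.imwrite('pics/w1.png',d['color']);P=cloud(d)
Q=P.reshape(-1,3);Q=Q[np.isfinite(Q[:,0])]
near=np.hypot(Q[:,0]-.532,Q[:,1]-.047)<.03
for lo,hi in((.09,.115),(.115,.1205),(.139,.152)):
    m=Q[near&(Q[:,2]>lo)&(Q[:,2]<hi)]
    if len(m)>20:print(lo,len(m),np.median(m,0).round(4),cv2.minEnclosingCircle((m[:,:2]*1000).astype(np.float32)))
t=Q[(Q[:,2]>.086)&(Q[:,2]<.09)&(abs(Q[:,0]-.53)<.12)];print(np.median(t[:,2]))
E
```

```text
{'t': np.float64(1.9), 'joint_pos': array([-0.131,  0.325,  1.45 ,  0.   ,  1.367,  0.826]), 'joint_velocities': array([ 0.   ,  0.001, -0.001,  0.002,  0.001, -0.072]), 'joint_efforts': array([-3.8000e-02, -4.1156e+01, -2.5635e+01,  6.0000e-02, -5.1000e-02,
        9.0400e-01]), 'tcp_pos': array([0.532, 0.047, 0.251]), 'tcp_rot': array([ 0.953,  0.302, -0.   , -0.   ]), 'force': array([-0.7  , -0.196,  0.535]), 'torque': array([-0.033,  0.141, -0.031]), 'gripper_force': np.float64(0.0), 'grip_width': np.float64(1.001)}
0.09 513 [0.5437 0.0583 0.0922] ((531.3148193359375, 48.56559371948242), 20.759197235107422)
0.115 318 [0.5412 0.0568 0.1185] ((531.4097900390625, 48.62560272216797), 16.72265625)
0.139 865 [0.5322 0.0491 0.1442] ((530.9866333007812, 48.33320617675781), 13.762943267822266)
0.08756812462118918
```

View pics/w1.png

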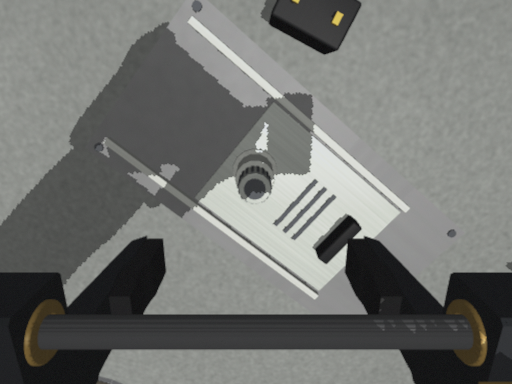

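The wrist view shows the knob at (254,185) inside its collar, with clear space for the fingers. The axis is at (0.5313, 0.0485) and the knob top at 0.144 m. I'm descending and closing lightly.

>>> {"name": "servo_tool", "arguments": {"moves": [[[0,0,0,-0.7,1.3,-50,-1],[0,0,0,-0.7,1.3,-90,-1],[0,0,0,-0.7,1.3,-115,-0.2],[0,0,0,-0.7,1.3,-124,0],[0,0,0,-0.7,1.3,-127.5,0.2],[0,0,0,-0.7,1.3,-127.5,0.25],[0,0,0,-0.7,1.3,-127.5,0.25]]], "newtons": 4}}

```text
t: 2.82
tcp_pos: [0.5319, 0.0486, 0.124]
tcp_rot: [0.953, 0.302, 0.001, 0.0]
force: [0.3, -1.0, 0.8]
grip_width: 0.456
gripper_force: 0.0
```

>>> {"name": "servo_tool", "arguments": {"moves": [[[0,0,0,0,0,0,0.35],[0,0,0,0,0,0,0.5],[0,0,0,0,0,0,0.5],[0,0,0,0,0,0,0.5]]], "newtons": 4}}

```text
t: 3.32
tcp_pos: [0.5319, 0.0485, 0.1236]
tcp_rot: [0.953, 0.302, 0.001, 0.0]
force: [2.1, -1.8, 3.0]
grip_width: 0.294
gripper_force: 4.0
```

```bash
python3 - <<'E'
from h import *
s=manip.observe();print({k:np.round(v,4) for k,v in s.items()}); print(R.from_quat(s['tcp_rot']).as_matrix().round(3)[:,1])
E
```

```text
{'t': np.float64(3.325), 'joint_pos': array([-1.2860e-01,  4.5020e-01,  1.6212e+00, -2.0000e-04,  1.0689e+00,
        8.2950e-01]), 'joint_velocities': array([-0.0002,  0.0001, -0.0002,  0.0001,  0.0006, -0.0024]), 'joint_efforts': array([ 9.32900e-01, -4.16194e+01, -2.01491e+01,  3.31200e-01,
        4.83900e-01,  6.80000e-03]), 'tcp_pos': array([0.5319, 0.0485, 0.1236]), 'tcp_rot': array([9.534e-01, 3.016e-01, 5.000e-04, 3.000e-04]), 'force': array([ 2.1422, -1.7696,  2.9759]), 'torque': array([-0.2733, -0.2095,  0.051 ]), 'gripper_force': np.float64(3.9978), 'grip_width': np.float64(0.2944)}
[ 0.575 -0.818  0.001]
```

>>> {"name": "servo_tool", "arguments": {"moves": [[[0,0,0,0.3,-0.4,0.5,0.5],[0,0,0,0.3,-0.4,0.5,0.5]]], "newtons": 4}}

```text
t: 3.58
tcp_pos: [0.5319, 0.0483, 0.1237]
tcp_rot: [0.953, 0.302, 0.0, -0.0]
force: [2.6, 0.8, 0.6]
grip_width: 0.294
gripper_force: 4.0
```

>>> {"name": "servo_tool", "arguments": {"moves": [[[0,0,0,0.3,-0.4,0,0.5],[0,0,0,0.3,-0.4,0,0.5]]], "newtons": 10}}

```text
t: 3.82
tcp_pos: [0.532, 0.0482, 0.1237]
tcp_rot: [0.953, 0.302, -0.0, -0.0]
force: [1.5, 2.8, 0.7]
grip_width: 0.29
gripper_force: 10.0
```

>>> {"name": "servo_tool", "arguments": {"moves": [[[0,0,0,0.2,0.2,0.5,0.5],[0,0,0,0.2,0.2,1,0.5],[0,0,0,0.2,0.2,1.5,0.5],[0,0,0,0.2,0.2,2,0.5],[0,0,0,0.2,0.2,2.5,0.5],[0,0,0,0.2,0.2,2.5,0.5]]], "newtons": 18}}

```text
t: 4.58
tcp_pos: [0.532, 0.0482, 0.1261]
tcp_rot: [0.953, 0.302, -0.0, -0.0]
force: [0.6, 3.7, -6.3]
grip_width: 0.29
gripper_force: 18.0
```

>>> {"name": "servo_tool", "arguments": {"moves": [[[0,0,0,0,0,0.5,0.5],[0,0,0,0,0,1,0.5],[0,0,0,0,0,1,0.5]]]}}

```text
t: 4.95
tcp_pos: [0.5321, 0.0481, 0.1272]
tcp_rot: [0.953, 0.302, -0.0, -0.0]
force: [-1.3, 3.5, -6.3]
grip_width: 0.288
gripper_force: 18.0
```

>>> {"name": "servo_tool", "arguments": {"moves": [[[0,0,0,0.1,0.4,0.5,0.5],[0,0,0,0.1,0.4,1,0.5],[0,0,0,0.1,0.4,1,0.5]]]}}

```text
t: 5.32
tcp_pos: [0.5323, 0.0483, 0.1282]
tcp_rot: [0.953, 0.302, -0.0, 0.0]
force: [-2.6, 1.5, -5.3]
grip_width: 0.284
gripper_force: 18.0
```

>>> {"name": "servo_tool", "arguments": {"moves": [[[0,0,0,0,0,0.5,0.5],[0,0,0,0,0,1,0.5],[0,0,0,0,0,1,0.5]]]}}

```text
t: 5.7
tcp_pos: [0.5324, 0.0483, 0.1292]
tcp_rot: [0.953, 0.302, -0.0, 0.0]
force: [-3.5, -0.0, -5.2]
grip_width: 0.287
gripper_force: 18.0
```

>>> {"name": "servo_tool", "arguments": {"moves": [[[0,0,0,-0.4,0,0.5,0.5],[0,0,0,-0.4,0,1,0.5],[0,0,0,-0.4,0,1,0.5]]]}}

```text
t: 6.08
tcp_pos: [0.5322, 0.0484, 0.1304]
tcp_rot: [0.953, 0.302, 0.0, 0.0]
force: [-1.4, -1.3, -6.0]
grip_width: 0.287
gripper_force: 18.0
```

>>> {"name": "servo_tool", "arguments": {"moves": [[[0,0,0,0,0,0.5,0.5],[0,0,0,0,0,1,0.5],[0,0,0,0,0,1,0.5]]]}}

```text
t: 6.45
tcp_pos: [0.5322, 0.0484, 0.1313]
tcp_rot: [0.953, 0.302, 0.0, 0.0]
force: [-1.1, -1.2, -6.0]
grip_width: 0.287
gripper_force: 18.0
```

>>> {"name": "servo_tool", "arguments": {"moves": [[[0,0,0,-0.1,-0.1,0.5,0.5],[0,0,0,-0.1,-0.1,1,0.5],[0,0,0,-0.1,-0.1,1,0.5]]]}}

```text
t: 6.82
tcp_pos: [0.532, 0.0483, 0.1323]
tcp_rot: [0.953, 0.302, 0.0, 0.0]
force: [1.2, -1.1, -6.2]
grip_width: 0.289
gripper_force: 18.0
```

>>> {"name": "servo_tool", "arguments": {"moves": [[[0,0,0,0,0,0.5,0.5],[0,0,0,0,0,1,0.5],[0,0,0,0,0,1,0.5]]]}}

```text
t: 7.2
tcp_pos: [0.532, 0.0483, 0.1333]
tcp_rot: [0.953, 0.302, 0.0, 0.0]
force: [0.2, -0.6, -6.2]
grip_width: 0.286
gripper_force: 18.0
```

>>> {"name": "servo_tool", "arguments": {"moves": [[[0,0,0,0,0,0.5,0.5],[0,0,0,0,0,1,0.5],[0,0,0,0,0,1,0.5]]]}}

```text
t: 7.58
tcp_pos: [0.532, 0.0483, 0.1343]
tcp_rot: [0.953, 0.302, 0.0, 0.0]
force: [0.7, -0.8, -6.1]
grip_width: 0.285
gripper_force: 18.0
```

>>> {"name": "servo_tool", "arguments": {"moves": [[[0,0,0,0,0,0.5,0.5],[0,0,0,0,0,1,0.5],[0,0,0,0,0,1,0.5]]]}}

```text
t: 7.95
tcp_pos: [0.5319, 0.0483, 0.1349]
tcp_rot: [0.953, 0.302, -0.0, -0.0]
force: [3.2, -1.6, -11.9]
grip_width: 0.285
gripper_force: 18.0
```

Hard stop felt at TCP z ≈ 0.1348, with a rise of about 11 mm. I'm backing off 0.7 mm and starting to turn.

>>> {"name": "servo_tool", "arguments": {"moves": [[[0,0,0,0.2,0,-0.5,0.5],[0,0,0,0.2,0,-1,0.5],[0,0,0,0.2,0,-1,0.5]]]}}

```text
t: 8.32
tcp_pos: [0.5321, 0.0483, 0.1345]
tcp_rot: [0.953, 0.302, 0.0, 0.0]
force: [0.2, -0.3, -4.3]
grip_width: 0.288
gripper_force: 18.0
```

>>> {"name": "servo_tool", "arguments": {"moves": [[[0,0,3,0,0,0,0.5],[0,0,6,0,0,0,0.5],[0,0,9,0,0,0,0.5],[0,0,9,0,0,0,0.5]]]}}

```text
t: 8.82
tcp_pos: [0.532, 0.0484, 0.1344]
tcp_rot: [0.927, 0.375, -0.0, -0.0]
force: [-0.9, -1.4, -5.3]
grip_width: 0.288
gripper_force: 18.0
```

```bash
cat > o.py <<'E'
from h import *
s=manip.observe();print({k:np.round(s[k],4).tolist() for k in('t','joint_pos','tcp_pos','force','torque','grip_width')})
m=R.from_quat(s['tcp_rot']).as_matrix();print('yaw',np.degrees(np.arctan2(m[1,0],m[0,0])).round(2))
E
python3 o.py
```

```text
{'t': 8.825, 'joint_pos': [-0.1288, 0.4373, 1.609, 0.0001, 1.0955, 0.6725], 'tcp_pos': [0.532, 0.0484, 0.1344], 'force': [-0.8746, -1.4351, -5.3168], 'torque': [-0.0953, 0.1798, -0.0415], 'grip_width': 0.2878}
yaw 44.09
```

>>> {"name": "servo_tool", "arguments": {"moves": [[[0,0,3,-0.1,-0.1,0,0.5],[0,0,6,-0.1,-0.1,0,0.5],[0,0,9,-0.1,-0.1,0,0.5],[0,0,9,-0.1,-0.1,0,0.5]]]}}

```text
t: 9.32
tcp_pos: [0.5319, 0.0484, 0.1343]
tcp_rot: [0.895, 0.446, -0.0, -0.0]
force: [-0.8, 0.5, -4.5]
grip_width: 0.287
gripper_force: 18.0
```

>>> {"name": "servo_tool", "arguments": {"moves": [[[0,0,3,0,0,0,0.5],[0,0,6,0,0,0,0.5],[0,0,8,0,0,0,0.5],[0,0,8,0,0,0,0.5]]]}}

```text
t: 9.82
tcp_pos: [0.5318, 0.0484, 0.1342]
tcp_rot: [0.861, 0.508, -0.0, -0.0]
force: [-1.6, 1.0, -4.3]
grip_width: 0.287
gripper_force: 18.0
```

```bash
python3 o.py
```

```text
{'t': 9.825, 'joint_pos': [-0.1289, 0.4374, 1.6095, 0.0003, 1.0953, 0.376], 'tcp_pos': [0.5318, 0.0484, 0.1342], 'force': [-1.6301, 0.9914, -4.2938], 'torque': [0.2586, 0.4312, -0.0198], 'grip_width': 0.2867}
yaw 61.06
```

>>> {"name": "servo_tool", "arguments": {"moves": [[[0,0,3,-0.2,0.1,0,0.5],[0,0,6,-0.2,0.1,0,0.5],[0,0,8,-0.2,0.1,0,0.5],[0,0,8,-0.2,0.1,0,0.5]]]}}

```text
t: 10.32
tcp_pos: [0.5317, 0.0484, 0.1342]
tcp_rot: [0.824, 0.567, -0.0, -0.0]
force: [-1.6, 2.1, -4.7]
grip_width: 0.285
gripper_force: 18.0
```

>>> {"name": "servo_tool", "arguments": {"moves": [[[0,0,3,0,0,0,0.5],[0,0,6,0,0,0,0.5],[0,0,6,0,0,0,0.5]]]}}

```text
t: 10.7
tcp_pos: [0.5316, 0.0484, 0.1341]
tcp_rot: [0.793, 0.609, -0.0, -0.0]
force: [-1.6, 2.6, -4.2]
grip_width: 0.287
gripper_force: 18.0
```

```bash
python3 o.py
```

```text
{'t': 10.7, 'joint_pos': [-0.1288, 0.4371, 1.6101, 0.0001, 1.095, 0.1321], 'tcp_pos': [0.5316, 0.0484, 0.1341], 'force': [-1.5789, 2.5575, -4.2405], 'torque': [0.3051, 0.5569, -0.0177], 'grip_width': 0.2865}
yaw 75.04
```

>>> {"name": "servo_tool", "arguments": {"moves": [[[0,0,3,-0.3,0.4,0,0.5],[0,0,6,-0.3,0.4,0,0.5],[0,0,6,-0.3,0.4,0,0.5]]]}}

```text
t: 11.08
tcp_pos: [0.5315, 0.0486, 0.1342]
tcp_rot: [0.76, 0.65, -0.0, 0.0]
force: [-2.2, 0.3, -6.8]
grip_width: 0.286
gripper_force: 18.0
```

>>> {"name": "servo_tool", "arguments": {"moves": [[[0,0,3,0,0,0,0.5],[0,0,6,0,0,0,0.5],[0,0,6,0,0,0,0.5]]]}}

```text
t: 11.45
tcp_pos: [0.5315, 0.0486, 0.1342]
tcp_rot: [0.725, 0.688, -0.0, 0.0]
force: [-2.8, 0.1, -5.3]
grip_width: 0.291
gripper_force: 18.0
```

```bash
python3 o.py
```

```text
{'t': 11.45, 'joint_pos': [-0.1284, 0.4366, 1.6108, -0.0003, 1.0944, -0.0758], 'tcp_pos': [0.5315, 0.0486, 0.1342], 'force': [-2.8454, 0.0827, -5.2921], 'torque': [-0.0466, 0.4667, -0.0277], 'grip_width': 0.2911}
yaw 86.99
```

>>> {"name": "servo_tool", "arguments": {"moves": [[[0,0,2,-0.4,0,0,0.5],[0,0,4,-0.4,0,0,0.5],[0,0,4,-0.4,0,0,0.5]]]}}

```text
t: 11.82
tcp_pos: [0.5313, 0.0486, 0.1342]
tcp_rot: [0.7, 0.714, 0.0, 0.0]
force: [0.8, -0.2, -7.3]
grip_width: 0.284
gripper_force: 18.0
```

>>> {"name": "servo_tool", "arguments": {"moves": [[[0,0,2,0,0,0,0.5],[0,0,4,0,0,0,0.5],[0,0,4,0,0,0,0.5]]]}}

```text
t: 12.2
tcp_pos: [0.5312, 0.0487, 0.1342]
tcp_rot: [0.675, 0.738, -0.0, 0.0]
force: [0.5, -0.9, -8.3]
grip_width: 0.285
gripper_force: 18.0
```

>>> {"name": "servo_tool", "arguments": {"moves": [[[0,0,2,0,0,0,0.5],[0,0,3,0,0,0,0.5],[0,0,3,0,0,0,0.5]]]}}

```text
t: 12.58
tcp_pos: [0.5311, 0.0487, 0.1342]
tcp_rot: [0.655, 0.755, -0.0, 0.0]
force: [-0.6, -1.4, -7.7]
grip_width: 0.29
gripper_force: 18.0
```

```bash
python3 o.py
```

```text
{'t': 12.575, 'joint_pos': [-0.1284, 0.4357, 1.6118, -0.0001, 1.0939, -0.2702], 'tcp_pos': [0.5311, 0.0487, 0.1342], 'force': [-0.5792, -1.3535, -7.66], 'torque': [-0.2576, 0.075, 0.0217], 'grip_width': 0.2902}
yaw 98.13
```

>>> {"name": "servo_tool", "arguments": {"moves": [[[0,0,1,0,-0.2,0.4,0.5],[0,0,2,0,-0.2,0.8,0.5],[0,0,3,0,-0.2,0.8,0.5],[0,0,3,0,-0.2,0.8,0.5]]]}}

```text
t: 13.08
tcp_pos: [0.5311, 0.0486, 0.1351]
tcp_rot: [0.635, 0.772, 0.0, -0.0]
force: [-0.3, 0.3, -6.3]
grip_width: 0.287
gripper_force: 18.0
```

```bash
python3 o.py
```

```text
{'t': 13.075, 'joint_pos': [-0.1286, 0.4347, 1.6111, 0.0001, 1.0959, -0.323], 'tcp_pos': [0.5311, 0.0486, 0.1351], 'force': [-0.2676, 0.2738, -6.3304], 'torque': [-0.1323, 0.0791, -0.0164], 'grip_width': 0.2872}
yaw 101.13
```

>>> {"name": "servo_tool", "arguments": {"moves": [[[0,0,3,0,0,0.24,0.5],[0,0,6,0,0,0.47,0.5],[0,0,6,0,0,0.47,0.5]]]}}

```text
t: 13.45
tcp_pos: [0.531, 0.0486, 0.1354]
tcp_rot: [0.594, 0.804, -0.0, -0.0]
force: [-0.8, 0.0, -6.0]
grip_width: 0.286
gripper_force: 18.0
```

>>> {"name": "servo_tool", "arguments": {"moves": [[[0,0,3,0,0,0.24,0.5],[0,0,6,0,0,0.47,0.5],[0,0,6,0,0,0.47,0.5]]]}}

```text
t: 13.82
tcp_pos: [0.531, 0.0485, 0.1359]
tcp_rot: [0.552, 0.834, -0.0, -0.0]
force: [-1.4, 0.3, -6.7]
grip_width: 0.289
gripper_force: 18.0
```

```bash
python3 o.py
```

```text
{'t': 13.825, 'joint_pos': [-0.1287, 0.4336, 1.6103, -0.0001, 1.0982, -0.5308], 'tcp_pos': [0.531, 0.0485, 0.1359], 'force': [-1.3683, 0.2702, -6.6531], 'torque': [-0.1285, 0.2577, 0.0263], 'grip_width': 0.2891}
yaw 113.04
```

>>> {"name": "servo_tool", "arguments": {"moves": [[[0,0,3,-0.2,0,0.24,0.5],[0,0,6,-0.2,0,0.47,0.5],[0,0,9,-0.2,0,0.71,0.5],[0,0,9,-0.2,0,0.71,0.5]]]}}

```text
t: 14.32
tcp_pos: [0.5308, 0.0485, 0.1366]
tcp_rot: [0.485, 0.875, -0.0, -0.0]
force: [-1.9, -1.2, -7.1]
grip_width: 0.29
gripper_force: 18.0
```

>>> {"name": "servo_tool", "arguments": {"moves": [[[0,0,3,0,0,0.24,0.5],[0,0,6,0,0,0.47,0.5],[0,0,9,0,0,0.71,0.5],[0,0,9,0,0,0.71,0.5]]]}}

```text
t: 14.82
tcp_pos: [0.5308, 0.0484, 0.1373]
tcp_rot: [0.415, 0.91, -0.0, -0.0]
force: [-1.6, -1.8, -7.0]
grip_width: 0.29
gripper_force: 18.0
```

```bash
python3 o.py
```

```text
{'t': 14.825, 'joint_pos': [-0.1289, 0.4314, 1.6094, -0.0003, 1.1012, -0.8442], 'tcp_pos': [0.5308, 0.0484, 0.1373], 'force': [-1.5704, -1.7531, -6.9918], 'torque': [-0.353, 0.3496, -0.0184], 'grip_width': 0.2898}
yaw 130.99
```

>>> {"name": "servo_tool", "arguments": {"moves": [[[0,0,3,-0.2,-0.2,0.24,0.5],[0,0,6,-0.2,-0.2,0.47,0.5],[0,0,9,-0.2,-0.2,0.71,0.5],[0,0,9,-0.2,-0.2,0.71,0.5]]]}}

```text
t: 15.32
tcp_pos: [0.5307, 0.0483, 0.138]
tcp_rot: [0.342, 0.94, -0.0, -0.0]
force: [-0.5, -2.4, -7.2]
grip_width: 0.283
gripper_force: 18.0
```

>>> {"name": "servo_tool", "arguments": {"moves": [[[0,0,3,0,0,0.24,0.5],[0,0,6,0,0,0.47,0.5],[0,0,9,0,0,0.71,0.5],[0,0,9,0,0,0.71,0.5]]]}}

```text
t: 15.82
tcp_pos: [0.5306, 0.0482, 0.1387]
tcp_rot: [0.267, 0.964, -0.0, -0.0]
force: [-2.4, -3.0, -7.7]
grip_width: 0.289
gripper_force: 18.0
```

```bash
python3 o.py
```

```text
{'t': 15.825, 'joint_pos': [-0.1293, 0.4292, 1.6085, -0.0003, 1.1041, -1.1586], 'tcp_pos': [0.5306, 0.0482, 0.1387], 'force': [-2.4093, -3.0043, -7.6597], 'torque': [-0.4526, 0.3284, 0.0685], 'grip_width': 0.2887}
yaw 148.98
```

```bash
python3 - <<'E'
from h import *
for n in('wrist','scene','side'):
    d=snap(n);P=cloud(d);Q=P.reshape(-1,3)
    m=Q[(np.hypot(Q[:,0]-.5312,Q[:,1]-.0485)<.011)&(Q[:,2]>.12)&(Q[:,2]<.175)]
    h,e=np.histogram(m[:,2],np.arange(.12,.176,.002));print(n,len(m),[(round(a,3),int(b)) for a,b in zip(e,h) if b])
    cv2.imwrite(f'pics/{n}2.png',d['color'])
E
```

```text
wrist 1819 [(np.float64(0.12), 15), (np.float64(0.122), 1), (np.float64(0.156), 22), (np.float64(0.158), 1503), (np.float64(0.16), 278)]
scene 68 [(np.float64(0.12), 13), (np.float64(0.122), 5), (np.float64(0.124), 3), (np.float64(0.128), 5), (np.float64(0.132), 3), (np.float64(0.134), 1), (np.float64(0.138), 1), (np.float64(0.142), 1), (np.float64(0.144), 1), (np.float64(0.148), 1), (np.float64(0.152), 2), (np.float64(0.154), 1), (np.float64(0.156), 1), (np.float64(0.158), 6), (np.float64(0.16), 16), (np.float64(0.162), 8)]
side 9 [(np.float64(0.12), 1), (np.float64(0.122), 3), (np.float64(0.124), 3), (np.float64(0.126), 1), (np.float64(0.128), 1)]
```

View pics/wrist2.png

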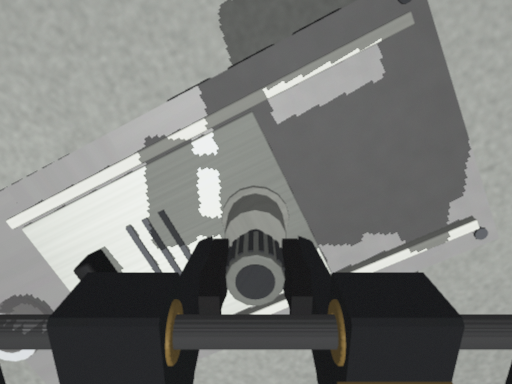

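The wrist view shows the knob held between the pads at (256,280), its top at 0.159 m, so it isn't slipping and the thread is climbing. I'm carrying on.

>>> {"name": "servo_tool", "arguments": {"moves": [[[0,0,3,-0.4,-0.5,0.24,0.5],[0,0,6,-0.4,-0.5,0.47,0.5],[0,0,9,-0.4,-0.5,0.71,0.5],[0,0,9,-0.4,-0.5,0.71,0.5]]]}}

```text
t: 16.48
tcp_pos: [0.5305, 0.048, 0.1396]
tcp_rot: [0.191, 0.982, 0.0, 0.0]
force: [-0.4, -0.6, -8.1]
grip_width: 0.287
gripper_force: 18.0
```

>>> {"name": "servo_tool", "arguments": {"moves": [[[0,0,3,0,0,0.24,0.5],[0,0,6,0,0,0.47,0.5],[0,0,6,0,0,0.47,0.5]]]}}

```text
t: 16.85
tcp_pos: [0.5304, 0.0479, 0.14]
tcp_rot: [0.139, 0.99, 0.0, 0.0]
force: [-0.3, -0.5, -7.8]
grip_width: 0.287
gripper_force: 18.0
```

```bash
python3 o.py
```

```text
{'t': 16.85, 'joint_pos': [-0.1302, 0.4269, 1.6084, 0.0002, 1.1059, -1.4219], 'tcp_pos': [0.5304, 0.0479, 0.14], 'force': [-0.3141, -0.4987, -7.823], 'torque': [-0.2041, 0.1436, 0.0112], 'grip_width': 0.2874}
yaw 164.0
```

>>> {"name": "servo_tool", "arguments": {"moves": [[[0,0,3,0,0,0.24,0.5],[0,0,6,0,0,0.47,0.5],[0,0,6,0,0,0.47,0.5]]]}}

```text
t: 17.23
tcp_pos: [0.5304, 0.0478, 0.1405]
tcp_rot: [0.087, 0.996, -0.0, 0.0]
force: [-0.2, -0.7, -7.5]
grip_width: 0.287
gripper_force: 18.0
```

>>> {"name": "servo_tool", "arguments": {"moves": [[[0,0,3,0,0,0.2,0.5],[0,0,6,0,0,0.4,0.5],[0,0,6,0,0,0.4,0.5]]]}}

```text
t: 17.6
tcp_pos: [0.5304, 0.0477, 0.1409]
tcp_rot: [0.035, 0.999, -0.0, 0.0]
force: [0.6, -2.3, -8.2]
grip_width: 0.29
gripper_force: 18.0
```

```bash
python3 o.py
```

```text
{'t': 17.6, 'joint_pos': [-0.1303, 0.4258, 1.6074, -0.0001, 1.1081, -1.6309], 'tcp_pos': [0.5304, 0.0477, 0.1409], 'force': [0.5534, -2.3368, -8.2252], 'torque': [-0.3614, -0.0562, -0.0251], 'grip_width': 0.2903}
yaw 175.98
```

>>> {"name": "servo_tool", "arguments": {"moves": [[[0,0,2,0,-0.3,0.15,0.5],[0,0,4,0,-0.3,0.15,0.5],[0,0,4,0,-0.3,0.15,0.5]]]}}

```text
t: 17.98
tcp_pos: [0.5304, 0.0476, 0.141]
tcp_rot: [-0.001, 1.0, 0.0, 0.0]
force: [0.2, -0.4, -6.8]
grip_width: 0.29
gripper_force: 18.0
```

>>> {"name": "servo_tool", "arguments": {"moves": [[[0,0,2,0,0,0,0.5],[0,0,4,0,0,0,0.5],[0,0,4,0,0,0,0.5]]]}}

```text
t: 18.35
tcp_pos: [0.5304, 0.0475, 0.141]
tcp_rot: [-0.036, 0.999, -0.0, 0.0]
force: [1.0, -1.0, -7.7]
grip_width: 0.291
gripper_force: 18.0
```

```bash
python3 o.py
```

```text
{'t': 18.35, 'joint_pos': [-0.1308, 0.4256, 1.6074, 0.0, 1.1085, -1.774], 'tcp_pos': [0.5304, 0.0475, 0.141], 'force': [1.0131, -1.0287, -7.734], 'torque': [-0.1192, -0.076, 0.0508], 'grip_width': 0.2906}
yaw -175.85
```

>>> {"name": "servo_tool", "arguments": {"moves": [[[0,0,2,0,-0.1,0,0.5],[0,0,4,0,-0.1,0,0.5],[0,0,4,0,-0.1,0,0.5]]]}}

```text
t: 18.73
tcp_pos: [0.5304, 0.0474, 0.141]
tcp_rot: [-0.071, 0.997, 0.0, 0.0]
force: [1.1, -0.8, -6.9]
grip_width: 0.288
gripper_force: 18.0
```

>>> {"name": "servo_tool", "arguments": {"moves": [[[0,0,2,0,0,0,0.5],[0,0,4,0,0,0,0.5],[0,0,4,0,0,0,0.5]]]}}

```text
t: 19.1
tcp_pos: [0.5304, 0.0474, 0.141]
tcp_rot: [-0.106, 0.994, -0.0, 0.0]
force: [1.8, -0.9, -8.2]
grip_width: 0.292
gripper_force: 18.0
```

```bash
python3 o.py
```

```text
{'t': 19.1, 'joint_pos': [-0.131, 0.4256, 1.6074, -0.0, 1.1085, -1.9139], 'tcp_pos': [0.5304, 0.0474, 0.141], 'force': [1.7992, -0.8888, -8.186], 'torque': [-0.1399, -0.2016, -0.0045], 'grip_width': 0.2915}
yaw -167.85
```

>>> {"name": "servo_tool", "arguments": {"moves": [[[0,0,2,0.1,-0.1,0,0.5],[0,0,4,0.1,-0.1,0,0.5],[0,0,4,0.1,-0.1,0,0.5]]]}}

```text
t: 19.48
tcp_pos: [0.5304, 0.0473, 0.141]
tcp_rot: [-0.14, 0.99, 0.0, 0.0]
force: [1.1, 0.2, -5.8]
grip_width: 0.291
gripper_force: 18.0
```

```bash
python3 o.py
```

```text
{'t': 19.475, 'joint_pos': [-0.1312, 0.4257, 1.6072, 0.0, 1.1087, -1.9838], 'tcp_pos': [0.5304, 0.0473, 0.141], 'force': [1.1489, 0.2388, -5.7753], 'torque': [-0.0996, -0.16, -0.0207], 'grip_width': 0.2906}
yaw -163.85
```

>>> {"name": "servo_tool", "arguments": {"moves": [[[0,0,2,0,0,0,0.5],[0,0,4,0,0,0,0.5],[0,0,4,0,0,0,0.5]]]}}

```text
t: 19.85
tcp_pos: [0.5303, 0.0473, 0.141]
tcp_rot: [-0.175, 0.985, 0.0, -0.0]
force: [-0.6, -0.5, -5.8]
grip_width: 0.287
gripper_force: 18.0
```

```bash
python3 o.py
```

```text
{'t': 19.85, 'joint_pos': [-0.1312, 0.4256, 1.6073, 0.0, 1.1089, -2.0535], 'tcp_pos': [0.5303, 0.0473, 0.141], 'force': [-0.6307, -0.4614, -5.8337], 'torque': [-0.0837, 0.1028, -0.3045], 'grip_width': 0.287}
yaw -159.86
```

Turning stop felt (torque -0.30 N m after 165°). I'm easing back 2°, lowering onto the thread and releasing.

>>> {"name": "servo_tool", "arguments": {"moves": [[[0,0,-1,0,0,-0.2,0.5],[0,0,-2,0,0,-0.4,0.5],[0,0,-2,0,0,-0.6,0.5],[0,0,-2,0,0,-0.6,0.5]]], "newtons": 18}}

```text
t: 20.35
tcp_pos: [0.5304, 0.0474, 0.1404]
tcp_rot: [-0.158, 0.988, 0.0, -0.0]
force: [-0.3, -0.2, -5.9]
grip_width: 0.288
gripper_force: 18.0
```

```bash
python3 o.py
```

```text
{'t': 20.35, 'joint_pos': [-0.1311, 0.4265, 1.608, -0.0, 1.1073, -2.0183], 'tcp_pos': [0.5304, 0.0474, 0.1404], 'force': [-0.3286, -0.2425, -5.8827], 'torque': [0.0697, 0.1748, -0.0036], 'grip_width': 0.2882}
yaw -161.87
```

>>> {"name": "servo_tool", "arguments": {"moves": [[[0,0,0,0,0,0,0.3],[0,0,0,0,0,0,0.2],[0,0,0,0,0,0,0],[0,0,0,0,0,0,-0.2],[0,0,0,0,0,0,-0.2]]]}}

```text
t: 20.98
tcp_pos: [0.5305, 0.0473, 0.1405]
tcp_rot: [-0.157, 0.988, -0.0, 0.0]
force: [0.0, -0.1, 0.2]
grip_width: 0.601
gripper_force: 0.0
```

>>> {"name": "servo_tool", "arguments": {"moves": [[[0,0,0,0,0,20,-0.2],[0,0,0,0,0,60,-0.2],[0,0,0,0,0,110,-0.2],[0,0,0,0,0,110,-0.2],[0,0,0,0,0,110,-0.2]]]}}

```text
t: 21.6
tcp_pos: [0.5301, 0.0474, 0.2495]
tcp_rot: [-0.157, 0.988, 0.0, -0.001]
force: [-0.6, 0.1, 0.4]
grip_width: 0.601
gripper_force: 0.0
```

```bash
python3 o.py; python3 - <<'E'
from h import *
d=snap('wrist');P=cloud(d);Q=P.reshape(-1,3);cv2.imwrite('pics/w3.png',d['color'])
m=Q[(np.hypot(Q[:,0]-.5312,Q[:,1]-.0485)<.03)&(Q[:,2]>.145)&(Q[:,2]<.18)]
print(len(m),np.median(m,0),cv2.minEnclosingCircle((m[:,:2]*1000).astype(np.float32)))
for n in('wrist','scene','side'):
    d=snap(n);Q=cloud(d).reshape(-1,3)
    c=np.array([.5285,.0129]);a=np.radians(-4.4);L=(Q[:,:2]-c)@np.array([[np.cos(a),-np.sin(a)],[np.sin(a),np.cos(a)]])
    for nm,y0,y1 in(('rib',-.09,-.04),('tape',-.17,-.09)):
        k=(abs(L[:,0])<.06)&(L[:,1]>y0)&(L[:,1]<y1)&(Q[:,2]>.098)&(Q[:,2]<.115)
        if k.sum()>5:print(n,nm,k.sum(),'unit',L[k].min(0).round(4),L[k].max(0).round(4),'world',Q[k].min(0).round(4),Q[k].max(0).round(4))
E
```

```text
{'t': 21.6, 'joint_pos': [-0.1312, 0.3217, 1.4572, 0.0, 1.3639, -2.0181], 'tcp_pos': [0.5301, 0.0474, 0.2495], 'force': [-0.6457, 0.132, 0.3978], 'torque': [0.0177, 0.0437, -0.0238], 'grip_width': 0.601}
yaw -161.89
1084 [0.52849182 0.04682544 0.15938258] ((530.632080078125, 47.52146911621094), 13.701923370361328)
wrist rib 937 unit [-0.0258 -0.0764] [ 0.0241 -0.0638] world [ 0.4972 -0.0646  0.098 ] [ 0.5472 -0.049   0.1083]
wrist tape 1313 unit [-0.0218 -0.1677] [ 0.0181 -0.1276] world [ 0.4954 -0.1543  0.098 ] [ 0.5352 -0.1142  0.1048]
scene rib 97 unit [-0.0272 -0.0787] [ 0.0248 -0.0639] world [ 0.4958 -0.0672  0.0982] [ 0.548  -0.0509  0.1113]
scene tape 115 unit [-0.0214 -0.1682] [ 0.0195 -0.1302] world [ 0.4961 -0.1546  0.0982] [ 0.5366 -0.1158  0.1079]
side rib 68 unit [-0.0259 -0.0784] [ 0.0596 -0.0415] world [ 0.497  -0.067   0.0981] [ 0.5848 -0.033   0.1142]
side tape 75 unit [-0.0215 -0.1682] [ 0.0183 -0.1268] world [ 0.4957 -0.1546  0.098 ] [ 0.5352 -0.1134  0.1109]
```

View pics/w3.png

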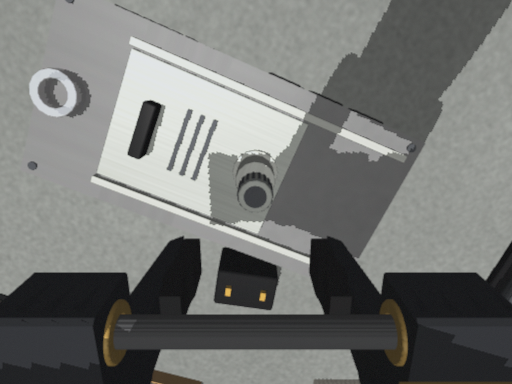

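The screw is parked and standing free at (255,190), with its top at 0.159 m. The rib is at (145,130), and there is 50 mm of clear space between it and the tape at (53,92). I'll push the rib with shut fingers from its -y side.

>>> {"name": "servo_tool", "arguments": {"moves": [[[0,0,-10,0,-20,0,1],[0,0,-20,-5,-60,0,1],[0,0,-30,-5,-90,0,1],[0,0,-40,-10,-128,0,1],[0,0,-50,-10,-128,0,1],[0,0,-60,-10,-128,0,1],[0,0,-70,-10,-128,0,1],[0,0,-80,-10,-128,0,1],[0,0,-90,-10,-128,0,1],[0,0,-100,-10,-128,0,1]]], "newtons": 5}}

```text
t: 23.05
tcp_pos: [0.5203, -0.0806, 0.2497]
tcp_rot: [0.657, 0.753, -0.0, -0.001]
force: [-0.3, 0.5, -0.7]
grip_width: 0.008
gripper_force: 0.0
```

>>> {"name": "servo_tool", "arguments": {"moves": [[[0,0,-8,0,0,-40,1],[0,0,-12.5,0,0,-90,1],[0,0,-12.5,0,0,-130,1],[0,0,-12.5,0,0,-148,1],[0,0,-12.5,0,0,-154,1],[0,0,-12.5,0,0,-154,1]]]}}

```text
t: 23.8
tcp_pos: [0.5205, -0.0807, 0.0965]
tcp_rot: [0.734, 0.68, -0.0, -0.0]
force: [0.6, 0.1, 0.0]
grip_width: 0.004
gripper_force: 0.0
```

```bash
python3 o.py
```

```text
{'t': 23.8, 'joint_pos': [-0.3765, 0.4738, 1.6675, 0.0, 1.0004, -0.2999], 'tcp_pos': [0.5205, -0.0807, 0.0965], 'force': [0.6026, 0.0838, 0.0045], 'torque': [-0.0866, 0.1153, 0.016], 'grip_width': 0.0038}
yaw 85.61
```

>>> {"name": "servo_tool", "arguments": {"moves": [[[0,0,0,0.2,3,0,1],[0,0,0,0.4,5,0,1],[0,0,0,0.5,7,0,1],[0,0,0,0.7,9,0,1],[0,0,0,0.8,11,0,1],[0,0,0,1.1,14,0,1],[0,0,0,1.3,17,0,1],[0,0,0,1.5,20,0,1]]]}}

```text
t: 24.8
tcp_pos: [0.5221, -0.0605, 0.0965]
tcp_rot: [0.734, 0.68, 0.0, 0.0]
force: [0.4, -3.4, 2.3]
grip_width: 0.006
gripper_force: 1.6
```

>>> {"name": "servo_tool", "arguments": {"moves": [[[0,0,0,0.3,4,0,1],[0,0,0,0.6,8,0,1],[0,0,0,0.9,12,0,1],[0,0,0,1.2,16,0,1],[0,0,0,1.5,20,0,1]]]}}

```text
t: 25.42
tcp_pos: [0.5235, -0.0404, 0.0964]
tcp_rot: [0.734, 0.68, 0.0, 0.0]
force: [2.4, -3.7, 1.2]
grip_width: 0.004
gripper_force: 1.6
```

>>> {"name": "servo_tool", "arguments": {"moves": [[[0,0,0,0.3,4,0,1],[0,0,0,0.6,8,0,1],[0,0,0,0.9,12,0,1],[0,0,0,1.2,16,0,1],[0,0,0,1.5,20,0,1],[0,0,0,1.9,25,0,1]]]}}

```text
t: 26.18
tcp_pos: [0.5253, -0.0154, 0.0963]
tcp_rot: [0.734, 0.679, -0.0, -0.0]
force: [2.2, -3.1, 0.4]
grip_width: 0.003
gripper_force: 1.7
```

>>> {"name": "servo_tool", "arguments": {"moves": [[[0,0,0,0.1,1,0,1],[0,0,0,0.2,2,0,1],[0,0,0,0.3,3,0,1],[0,0,0,0.3,4,0,1],[0,0,0,0.3,4,0,1]]]}}

```text
t: 26.8
tcp_pos: [0.5255, -0.0115, 0.0963]
tcp_rot: [0.734, 0.68, -0.0, -0.0]
force: [-0.4, -2.2, 1.3]
grip_width: 0.009
gripper_force: 1.1
```

>>> {"name": "servo_tool", "arguments": {"moves": [[[0,0,0,0.1,1,0,1],[0,0,0,0.2,2,0,1],[0,0,0,0.2,2,0,1]]]}}

```text
t: 27.18
tcp_pos: [0.5257, -0.0095, 0.0963]
tcp_rot: [0.734, 0.68, -0.0, -0.0]
force: [-1.2, -2.0, 0.9]
grip_width: 0.007
gripper_force: 1.1
```

>>> {"name": "servo_tool", "arguments": {"moves": [[[0,0,0,0.1,1,0,1],[0,0,0,0.2,2,0,1],[0,0,0,0.2,2,0,1]]]}}

```text
t: 27.55
tcp_pos: [0.5258, -0.0087, 0.0964]
tcp_rot: [0.734, 0.68, -0.001, 0.0]
force: [-2.6, -9.4, 1.4]
grip_width: 0.006
gripper_force: 4.9
```

>>> {"name": "servo_tool", "arguments": {"moves": [[[0,0,0,0.1,1,0,1],[0,0,0,0.1,1.5,0,1],[0,0,0,0.1,1.5,0,1]]]}}

```text
t: 27.92
tcp_pos: [0.5258, -0.0086, 0.0964]
tcp_rot: [0.734, 0.68, -0.002, 0.001]
force: [-3.5, -18.6, 0.2]
grip_width: 0.005
gripper_force: 9.2
```

End stop reached: the force rises while the position stays put. I'm backing away, lifting clear and checking.

>>> {"name": "servo_tool", "arguments": {"moves": [[[0,0,0,-0.5,-6,0,1],[0,0,0,-0.9,-12,0,1],[0,0,0,-0.9,-12,30,1],[0,0,0,-0.9,-12,80,1],[0,0,0,-5,-60,140,1],[0,0,0,-5,-60,140,1],[0,0,0,-5,-60,140,1],[0,0,0,-5,-60,140,1]]]}}

```text
t: 28.92
tcp_pos: [0.5206, -0.0653, 0.2347]
tcp_rot: [0.733, 0.68, -0.001, -0.001]
force: [0.2, 0.0, 0.5]
grip_width: 0.004
gripper_force: 0.0
```

```bash
python3 o.py; python3 - <<'E'
from h import *
c=np.array([.5285,.0129]);a=np.radians(-4.4)
for n in('scene','side'):
    d=snap(n);Q=cloud(d).reshape(-1,3);cv2.imwrite(f'pics/{n}4.png',d['color'])
    L=(Q[:,:2]-c)@np.array([[np.cos(a),-np.sin(a)],[np.sin(a),np.cos(a)]])
    for nm,y0,y1,z0,z1 in(('rib',-.04,.03,.098,.115),('tape',-.17,-.09,.098,.115),('knob',.07,.13,.15,.17)):
        k=(abs(L[:,0])<.04)&(L[:,1]>y0)&(L[:,1]<y1)&(Q[:,2]>z0)&(Q[:,2]<z1)
        if k.sum()>5:print(n,nm,k.sum(),L[k].min(0).round(4),L[k].max(0).round(4),'z',np.percentile(Q[k,2],[50,90]).round(4))
E
```

```text
{'t': 28.925, 'joint_pos': [-0.3484, 0.3169, 1.503, 0.0003, 1.3249, -0.2725], 'tcp_pos': [0.5206, -0.0653, 0.2347], 'force': [0.1714, 0.0197, 0.4821], 'torque': [-0.0399, 0.1432, 0.0428], 'grip_width': 0.0037}
yaw 85.65
scene rib 90 [-0.0261 -0.0153] [0.0248 0.0002] z [0.1069 0.1099]
scene tape 115 [-0.0222 -0.1683] [ 0.0183 -0.1299] z [0.1035 0.1053]
scene knob 66 [-0.0144  0.0863] [0.013  0.1103] z [0.1601 0.1629]
side rib 63 [-0.0252 -0.0169] [0.0256 0.0189] z [0.107  0.1119]
side tape 75 [-0.02   -0.1673] [ 0.0202 -0.1287] z [0.1054 0.1079]
side knob 14 [-0.0146  0.0863] [-0.0024  0.1032] z [0.1563 0.1626]
```

View pics/scene4.png

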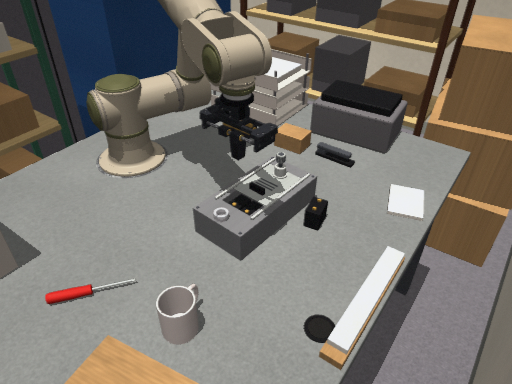

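The view shows the hatch open with the battery bay exposed at (243,204). The knob is parked up at (281,158), and the tape and the other things haven't moved. The rib travelled about 64 mm to the felt end stop, so I'm handing in.

```bash
python3 -c "
from station import manip
print(manip.hand_in())"
```

```text
the job is handed in; nothing more can be done
None
```

The screw is backed out to its turning stop and standing parked by itself, the hatch was then slid open to its end stop, nothing else moved in the final view, and the job was handed in at about 29 s of the 67 s allowed; it returned no verdict.

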